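# Put the basin-side things back on their own mats

## Robot

A 6-joint arm with a two-finger parallel gripper is mounted at the origin on the work surface. World frame = base frame: x ahead of the robot, y to its left, z up, the work surface at z = 0. Lengths are in mm, angles in degrees, forces in N, time in s.
With the tool pointing down it reaches from about 375 to 900 mm from the base axis. Payload 3.1 kg.
Tool frame: the origin (TCP) lies midway between the tips of the shut fingers; the grasp point (between the pads) lies 19 mm behind it (robot.hold_point_z is the distance from the TCP to the grasp point, in mm); z points along the fingers, y is the line along which they close (so a half turn about z gives the same grasp; the last joint's range is limited). The gripper opens to 87 mm and grips with 3 to 60 N. Pads are 19 mm wide; open, the fingers measure 117 mm over their backs; the gripper's body (75 mm by 190 mm) begins 51 mm behind the grasp point.
Start: joints at [62.023, 30.224, 82.088, -0, 67.689, -10.227], TCP at [190.502, 595.236, 222.548] pointing down, gripper open.
Joint ranges: [-176.69, 176.69], [-43.24, 126.21], [12.49, 139.97], [-82, 262], [0, 151.66], [-163.58, 163.58]. Speed limits (degrees/s): [159.86, 159.86, 180, 180, 180, 180].

## Interface

Orientations are given as a 3x3 rotation matrix whose columns are the frame's x, y, z axes.
In Python, from cell import robot, cams gives the robot as it stands. Calls block until the motion is done:
- robot.move_to(position, orientation): joint-space move of the TCP to a pose.
- robot.move_l(position, max_speed=150, attitude=None, stop_force=None): straight line of the TCP; attitude=None keeps the orientation; max_speed is the mean speed in mm/s. With stop_force (N) it stops when the force on the tool has changed by that much, and returns True; else False.
- robot.set_joints(angles): joint-space move.
- robot.move_gripper(opening, effort=None): finger opening in mm; effort is the grip in N (None keeps the last); returns when the fingers have stopped.
- robot.pause(seconds).
- robot.inverse_kinematics(position, orientation): joint angles nearest the present ones, or None.
- robot.get_obs(): the state.
- cams.camera(name): name is "side" or "top" or "wrist"; returns a dict with "color" (420x560x3 uint8, red, green, blue), "depth" (420x560 float32, mm along the optical axis (not along the pixel's ray), 0 where there is no reading), "mtx" (3x3 intrinsics, pixels), "origin" and "orientation" of the camera in the world. Camera axes: x right, y down, z forward; pixel columns grow to the right and rows downward; lengths in mm; the calibration is good to about 2 mm. The wrist camera is an equidistant fisheye: a pixel r from the principal point sees the ray r / f radians off the axis. A picture is of the moment at which its call begins.
A pose or a line that the arm cannot do raises robot.MotionError and nothing moves.
- robot.close_job(): hands the job in; it is judged then, once.
The state is a dict: "time_s": time; "joint_positions": joint angles; "joint_vel": joint speeds; "joint_efforts": joint torques, N m; "position": TCP position; "tcp_rot": TCP orientation; "wrist_force": force on the tool from outside, world axes, zero at the start; "torque": the same for the moment, N m; "gripper_width": finger opening in mm; "grip_force": force on a finger pad.
Only numpy, scipy, OpenCV 4.12 (cv2) and the standard library are available. Lean on these libraries where they do the work, as an engineer would, in place of code of your own. Each camera call takes 0.05 s, during which the arm holds its last target. There are 200 camera calls.

## Task

The four things on the plank beside the basin are all standing on each other's mats. Put each back upright in the middle of its own: the soap dish on the oblong mat with its length along the mat's, the scrubbing-pad holder on the square mat, the glass jar on the round mat and the blue cup on the hexagonal mat, using the one bare place on the plank to park things while you swap. Set everything down rather than dropping it, and leave the upturned saucepan lid and the bottle undisturbed.

Things in the scene. Friction and masses are not known exactly. Their poses are not given: they have to be found in the camera images.
- soap_dish: Loose red plastic soap dish, cover latched shut (dish and cover are one piece here): a rounded box 96 mm long (its x), 62 mm wide (its y), 36 mm tall, about 0.12 kg. Origin: centre of its underside (z = 26 mm at the start, upright on a mat), z up. Grip it across its 62 mm width. Starts on the round or the hexagonal mat; belongs on the oblong mat, its length along the mat's length.
- pad_holder: Loose steel scrubbing-pad holder: empty open-topped box with slotted, rigid 3 mm walls, 84 mm long (its x), 56 mm wide (its y), 48 mm tall, about 0.16 kg. Origin: centre of its underside (z = 26 mm at the start, upright on a mat), z up. Can be gripped across its 56 mm width. Starts on the round or the hexagonal mat; belongs on the square mat.
- jar: Loose small glass jar with an aluminium screw cap, round, 80 mm tall, 58 mm diameter (straight sides from 5 to 46 mm up), shoulder above, cap 52 mm across (64 to 80 mm up), about 0.18 kg. Origin: centre of its underside (z = 26 mm at the start, upright on a mat), z up. Starts on the oblong or the square mat; belongs on the round mat.
- cup: Loose blue plastic cup, open at the top, round, 66 mm across at the rim, tapering to 53 mm at the foot, 85 mm tall, 3 mm wall, rigid, about 0.07 kg. Origin: centre of its underside (z = 26 mm at the start, upright on a mat), z up. Starts on the oblong or the square mat; belongs on the hexagonal mat.
- mat_oblong: Oblong (rectangular) fixed black rubber mat, 4 mm thick, underside at 22 mm (on the plank), top face at 26 mm above the work surface; origin at the centre of its underside, z up; 124 mm long (its x) by 86 mm wide (its y). The soap dish's place.
- mat_square: Square fixed black rubber mat, 4 mm thick, underside at 22 mm (on the plank), top face at 26 mm above the work surface; origin at the centre of its underside, z up; 100 mm by 100 mm, sides along its x and y. The pad holder's place.
- mat_round: Round fixed black rubber mat, 4 mm thick, underside at 22 mm (on the plank), top face at 26 mm above the work surface; origin at the centre of its underside, z up; 104 mm in diameter. The jar's place.
- mat_hex: Hexagonal fixed black rubber mat, 4 mm thick, underside at 22 mm (on the plank), top face at 26 mm above the work surface; origin at the centre of its underside, z up; 100 mm across the flats, with one pair of flats across its x. The cup's place.
- pan_lid: Bystander, loose: upturned aluminium saucepan lid, 128 mm across, standing on its black knob, 38 mm tall; origin under the knob's centre, on the plank at z = 22 mm, z up. It fills one of the plank's six places (two rows of three, x within 8 mm of 0.46 or 0.63 m, y within 12 mm of -0.18, 0 or 0.18 m); the mats fill four more, the sixth is bare and free for parking.
- bottle: Bystander, loose: white plastic bottle, upright, 60 mm diameter, 170 mm tall, at the basin end of the plank (y about 0.38 m); origin at the centre of its underside, z up. The plank is fixed, flat, its top at z = 22 mm, x 0.335 to 0.755 m, y -0.37 to 0.47 m; the bare place on it shows a flat pale worn spot 90 mm across. Which place holds what changes every time.

How it is judged (in metres and radians):
At the end, for the whole second after the job is handed in: Dish on the oblong, holder on the square, jar on the round, cup on the hexagonal mat: each within 15 mm of the mat's centre, its underside within 4 mm of the mat's top, upright within 0.1 rad, at rest (under 0.02 m/s); the dish's length within 0.25 rad of the oblong mat's length, either way round (horizontal distance between soap_dish and mat_oblong below 0.015 m and z of soap_dish in the frame of mat_oblong between 0 and 0.008 m and angle between each of soap_dish, pad_holder, jar, cup's own z axis and vertical below 0.1 rad and linear speed of each of soap_dish, pad_holder, jar, cup below 0.02 m/s and horizontal distance between pad_holder and mat_square below 0.015 m and z of pad_holder in the frame of mat_square between 0 and 0.008 m and horizontal distance between jar and mat_round below 0.015 m and z of jar in the frame of mat_round between 0 and 0.008 m and horizontal distance between cup and mat_hex below 0.015 m and z of cup in the frame of mat_hex between 0 and 0.008 m and angle between the x axis of soap_dish and the x axis of mat_oblong, either way round below 0.25 rad); the robot touches nothing.
It fails at once if the upturned saucepan lid is shifted more than 20 mm or tipped (distance of pan_lid from where it was at the start of the episode above 0.02 m or angle between pan_lid's own z axis and vertical above 0.25 rad).
It fails at once if the bottle is shifted more than 20 mm or tipped (distance of bottle from where it was at the start of the episode above 0.02 m or angle between bottle's own z axis and vertical above 0.25 rad).
It fails at once if a thing is dropped: out of the fingers and moving faster than 0.7 m/s (a fall of about 25 mm) ((linear speed of soap_dish above 0.7 m/s and contact force between the fingers and soap_dish below 0.1 N) or (linear speed of pad_holder above 0.7 m/s and contact force between the fingers and pad_holder below 0.1 N) or (linear speed of jar above 0.7 m/s and contact force between the fingers and jar below 0.1 N) or (linear speed of cup above 0.7 m/s and contact force between the fingers and cup below 0.1 N)).
It also fails if it takes over 128 s, if anything falls off the work surface, if the arm or the gripper's body presses on something with over 40 N, if the wrist force passes 120 N, or if a joint passes its speed limit or range.

## Working session

There is one attempt and no reset: what is moved stays moved. The work goes in short steps, each a Python script; the robot and the scene stay as the last script left them, time stands still between calls to the robot, and variables do not carry over. Pictures are saved under pics/ and viewed, at most 14 in all, crops included, and the job is handed in when it is done.

```bash
ls; mkdir -p pics; python3 - <<'E'
from cell import robot,cams
import cv2,numpy as np
for n in("top","side"):
    c=cams.camera(n); cv2.imwrite(f"pics/{n}0.png",c["color"][:,:,::-1]); np.savez(f"{n}0.npz",**c)
    print(n,c["mtx"].tolist(),np.round(c["origin"],1),np.round(c["orientation"],3).tolist(), (c["depth"]>0).mean())
print(robot.get_obs()["time_s"])
E
```

```text
pics
top [[426.9058880321989, 0.0, 289.23157168824844], [0.0, 426.9058880321989, 214.44374263518262], [0.0, 0.0, 1.0]] [470.   89.5 886.9] [[-0.021, -0.996, 0.081], [-1.0, 0.021, 0.002], [-0.003, -0.081, -0.997]] 0.9958673469387755
side [[449.2961935270121, 0.0, 277.8076127687244], [0.0, 449.2961935270121, 214.71778856072285], [0.0, 0.0, 1.0]] [ 250.6 -713.3  568.4] [[0.944, -0.145, 0.297], [-0.33, -0.466, 0.821], [0.019, -0.873, -0.488]] 0.996109693877551
0.1
```

View pics/top0.png

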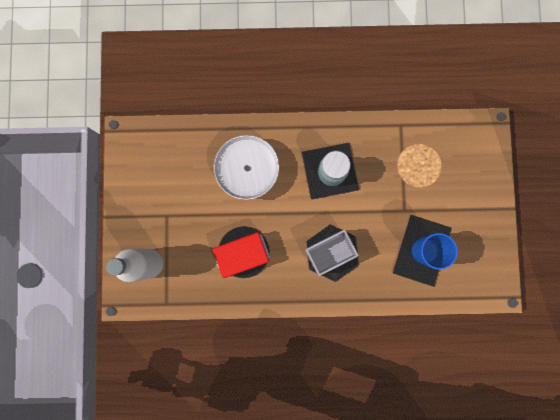

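View pics/side0.png

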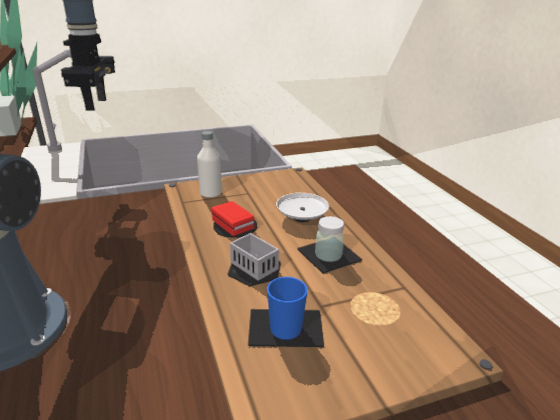

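Top view: the cup is on the oblong mat (425,250), the jar on the square mat (332,170), the dish on the round mat (243,254) and the holder on the hex mat (332,253). The bare spot is at (419,166), the lid at (247,167) and the bottle at (135,265). This is one 4-cycle, so I park the cup first. Next I measure from both views.

```bash
cat > vis.py <<'E'
import numpy as np,cv2
def cloud(c):
    K=c["mtx"];h,w=c["depth"].shape;v,u=np.mgrid[:h,:w]
    d=c["depth"];r=np.stack([(u-K[0,2])/K[0,0],(v-K[1,2])/K[1,1],np.ones((h,w))],-1)*d[...,None]
    P=r@np.asarray(c["orientation"]).T+c["origin"];P[d==0]=np.nan;return P
def onplane(c,uv,z):
    K=c["mtx"];uv=np.asarray(uv,float).reshape(-1,2)
    r=np.c_[(uv-[K[0,2],K[1,2]])/[K[0,0],K[1,1]],np.ones(len(uv))]@np.asarray(c["orientation"]).T
    return (c["origin"]+r*((z-c["origin"][2])/r[:,2])[:,None])[:,:2]
def rect(p):
    (x,y),(w,h),a=cv2.minAreaRect(p.astype(np.float32))
    if w<h:w,h,a=h,w,a+90
    return np.round([x,y,w,h,(a+90)%180-90],1)
def circ(p):
    A=np.c_[2*p,np.ones(len(p))];s=np.linalg.lstsq(A,(p**2).sum(1),rcond=None)[0]
    return np.round([s[0],s[1],np.sqrt(s[2]+s[0]**2+s[1]**2)],1)
E
python3 - <<'E'
from vis import *
C={n:dict(np.load(f"{n}0.npz")) for n in("top","side")}
P={n:cloud(c) for n,c in C.items()}
ctr=dict(dish=(460,180),holder=(460,0),cup=(460,-180),jar=(630,0),bare=(630,-180))
for n in P:
    col=C[n]["color"].astype(int);mx=col.max(2);p=P[n]
    for k,(x,y) in ctr.items():
        m=(abs(p[...,0]-x)<80)&(abs(p[...,1]-y)<85)
        if k=="bare":
            hsv=cv2.cvtColor(C[n]["color"],cv2.COLOR_RGB2HSV)
            b=m&(abs(p[...,2]-22)<6)&(mx>190)&(hsv[...,0]<25);pts=p[b][:,:2]
            print(n,k,b.sum(),"z",np.median(p[b][:,2]),rect(pts),np.median(pts,0));continue
        z=p[...,2];o=m&(z>45)
        top=np.nanpercentile(z[o],97)
        t=o&(z>top-5);pts=p[t][:,:2]
        print(n,k,"top z %.1f"%top,"n",t.sum(),"rect",rect(pts),"mean",pts.mean(0).round(1),"circ",cv2.minEnclosingCircle(pts.astype(np.float32)))
        b=m&(mx<48)&(z<35)&(z>15);b=cv2.morphologyEx(b.astype(np.uint8),cv2.MORPH_OPEN,np.ones((3,3)))>0
        pts=p[b][:,:2];h=cv2.convexHull(pts.astype(np.float32))[:,0]
        print("   mat z %.1f n %d"%(np.median(z[b]),b.sum()),rect(pts),"minC",cv2.minEnclosingCircle(pts.astype(np.float32)),"hullfit",circ(h))
E
```

```text
top dish top z 66.3 n 1443 rect [461.5 186.1  95.2  61.6 -71. ] mean [461.  186.2] circ ((460.9815979003906, 186.3203125), 54.258060455322266)
   mat z 27.2 n 225 [469.  181.8  91.9  64.9  22.6] minC ((467.516357421875, 184.48220825195312), 50.018314361572266) hullfit [468.7 183.7  48.4]
top holder top z 77.6 n 221 rect [462.5  11.9  83.7  55.7 -64.3] mean [461.2  10.9] circ ((462.46002197265625, 11.791156768798828), 49.12009048461914)
   mat z 27.1 n 287 [471.1  -4.8  98.4  81.   39.4] minC ((463.1851806640625, 5.5563788414001465), 53.70396423339844) hullfit [466.4   3.9  49. ]
top cup top z 113.6 n 217 rect [ 461.4 -178.1   64.7   64.3  -42.9] mean [ 461.4 -179.7] circ ((461.3415222167969, -178.5985565185547), 32.976078033447266)
   mat z 27.3 n 260 [ 506.  -156.9   47.3   43.3  -66.6] minC ((502.0049743652344, -158.54592895507812), 27.600101470947266) hullfit [ 502.7 -160.    25. ]
top jar top z 109.6 n 572 rect [624.7   2.3  50.5  48.5  -2.1] mean [624.7   2.3] circ ((625.1851196289062, 2.2642734050750732), 25.821836471557617)
   mat z 27.2 n 388 [641.9   2.5 125.2  55.7  59.5] m
[... 788 characters left out ...]
up top z 112.2 n 302 rect [ 461.1 -179.9   65.7   64.4   51.4] mean [ 460.6 -180.5] circ ((460.4763488769531, -178.64988708496094), 34.34498596191406)
   mat z 27.0 n 344 [ 464.9 -213.7   58.7   35.8    2. ] minC ((464.8480224609375, -213.73486328125), 32.614498138427734) hullfit [ 466.9 -206.    29.5]
side jar top z 108.5 n 271 rect [624.    0.7  50.6  50.5 -71.6] mean [623.   -1.5] circ ((625.1054077148438, 1.1759624481201172), 27.60256004333496)
   mat z 27.3 n 176 [628.1 -32.6  58.4  28.8   8.3] minC ((628.68212890625, -31.09744644165039), 30.396324157714844) hullfit [626.4 -26.5  27.6]
side bare 3397 z 23.455298238884325 [ 630.  -179.9  169.9  159.9  -90. ] [ 622.57302756 -194.25456855]
```

```bash
cat > act.py <<'E'
import numpy as np,cv2
from cell import robot,cams
from vis import *
UP=235
def down(t):
    best=None
    for a in (t,t+180):
        r=np.radians(a);y=np.array([np.cos(r),np.sin(r),0]);z=np.array([0,0,-1.]);R=np.c_[np.cross(y,z),y,z]
        yield R
def over(x,y,z,t):
    s=[]
    for R in down(t):
        q=robot.inverse_kinematics([x,y,z],R)
        if q is not None: s.append((abs(q[5]),R))
    R=min(s,key=lambda k:k[0])[1]; robot.move_to([x,y,z],R)
def st(tag):
    o=robot.get_obs();print(tag,"t%.1f"%o["time_s"],np.round(o["position"],1),"w%.1f"%o["gripper_width"],"g%.1f"%o["grip_force"],"F",np.round(o["wrist_force"],1))
def pick(x,y,z,t,effort):
    over(x,y,UP,t);robot.move_gripper(87,effort)
    robot.move_l([x,y,z+40],250);robot.move_l([x,y,z],80);robot.move_gripper(30,effort);st("grip")
    robot.move_l([x,y,z+40],80);robot.move_l([x,y,UP],250);st("up")
def place(x,y,z,t):
    over(x,y,UP,t);robot.move_l([x,y,z+25],200);robot.pause(.2)
    hit=robot.move_l([x,y,z-4],25,stop_force=4);st("set %s"%hit)
    robot.move_gripper(87);robot.move_l([x,y,z+90],120);robot.move_l([x,y,UP],250);st("clear")
def mat(x0,y0,tag,thr=75):
    for n in("top","side"):
        c=cams.camera(n);np.savez(f"{tag}_{n}.npz",**c);cv2.imwrite(f"pics/{tag}_{n}.png",c["color"][:,:,::-1])
        p=cloud(c);m=(abs(p[...,0]-x0)<85)&(abs(p[...,1]-y0)<80)&(abs(p[...,2]-26)<9)
        b=m&(c["color"].max(2)<thr)&(np.ptp(c["color"].astype(int),axis=2)<18)
        k,L,S,_=cv2.connectedComponentsWithStats(cv2.morphologyEx(b.astype(np.uint8),cv2.MORPH_OPEN,np.ones((3,3))))
        b=L==1+S[1:,4].argmax();v,u=np.nonzero(b);zz=np.nanmedian(p[b][:,2])
        q=onplane(c,np.c_[u,v],26);h=cv2.convexHull(q.astype(np.float32))[:,0]
        M=cv2.moments(h);print(n,"n",b.sum(),"z %.1f"%zz,"hull cen",round(M["m10"]/M["m00"],1),round(M["m01"]/M["m00"],1),"A",M["m00"],"rect",rect(h),"minC",np.round(cv2.minEnclosingCircle(h)[0],1))
E
python3 - <<'E'
from act import *
pick(461,-178.8,52,90,10)
place(635,-177,48,90)
over(461,185,UP,18.5)
mat(461,-180,"oblong")
st("end")
E
```

```text
grip t5.1 [ 461.2 -179.    52.2] w63.3 g9.9 F [ 0.1 -0.5  2.1]
up t6.5 [ 460.  -178.2  233.8] w62.9 g10.0 F [-0.5  0.3 -0.8]
set True t9.3 [ 634.9 -177.4   47.9] w63.3 g9.8 F [-0.6 -2.2  3.1]
clear t11.5 [ 634.5 -176.8  234.5] w87.1 g0.0 F [-0.8 -0.5 -0.7]
top n 2582 z 27.2 hull cen 462.9 -173.3 A 10340.22763135645 rect [ 462.9 -173.3  122.6   85.6  -19.3] minC [ 462.4 -172.9]
side n 2605 z 27.2 hull cen 463.1 -175.6 A 10710.661652692477 rect [ 463.  -175.8  122.7   88.3  -19.3] minC [ 463.4 -175.8]
end t13.1 [461.9 184.4 234.8] w86.8 g0.0 F [ 1.2 -0.4 -0.6]
```

```bash
python3 - <<'E'
from act import *
pick(461,185,30,18.5,15)
place(463,-174.5,30,70.7)
mat(463,185,"round")
over(625,1.8,UP,0)
st("end")
c=cams.camera("side");cv2.imwrite("pics/s2.png",c["color"][:,:,::-1])
E
```

```text
grip t15.6 [461.3 185.   30.2] w61.8 g15.0 F [-0.8  0.3  1.9]
up t17.0 [459.8 184.8 233.7] w62.1 g15.0 F [-0.5 -0.5 -1.9]
set True t20.6 [ 462.9 -174.4   30. ] w61.9 g15.0 F [-0.1  0.1  3.4]
clear t22.8 [ 462.1 -174.   233.8] w87.0 g0.0 F [0.1 0.2 0.5]
top n 2007 z 27.4 hull cen 467.2 184.6 A 7923.018949689809 rect [467.6 184.5  98.7  98.1  88.8] minC [467.  184.6]
side n 753 z 27.6 hull cen 466.5 182.3 A 7969.354383106809 rect [466.7 181.8  99.7  97.7 -17.3] minC [465.3 182.7]
end t24.2 [624.4   1.4 234.2] w87.0 g0.0 F [ 0.  -0.7  0.3]
```

View pics/s2.png

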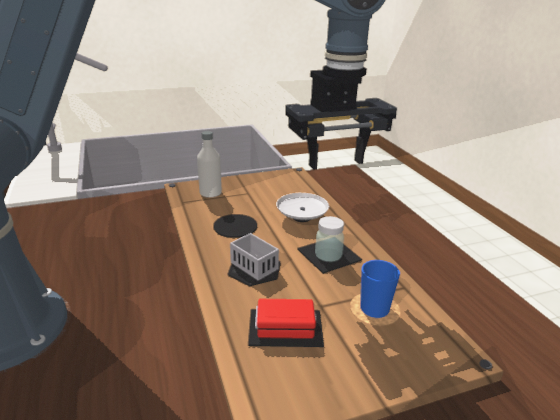

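Side view: the dish sits along the oblong mat (285,322), the cup stands on the bare spot (378,290), and the round mat is free (235,226). The jar goes next.

```bash
python3 - <<'E'
from act import *
pick(625,1.8,43,0,20)
over(467,183.6,UP,0)
mat(630,5,"square")
place(467,183.6,43,0)
st("end")
E
```

```text
grip t26.8 [625.3   1.8  43.2] w57.5 g20.0 F [ 0.9 -0.1  0.9]
up t28.2 [623.7   2.  233.4] w57.6 g20.0 F [-0.6  0.4 -2.9]
top n 2274 z 27.3 hull cen 628.6 6.3 A 9553.876316693728 rect [628.6   6.   98.6  98.3  10.1] minC [628.4   7.1]
side n 1213 z 27.4 hull cen 627.8 3.5 A 9873.5676942004 rect [627.6   3.3 100.7 100.6 -79.7] minC [628.    3.3]
set True t31.6 [466.8 183.6  43.2] w57.4 g20.0 F [-0.2  1.   4.7]
clear t33.9 [466.4 183.5 234.3] w86.8 g0.0 F [ 0.4 -0.8  0.6]
end t33.9 [466.4 183.5 234.3] w86.8 g0.0 F [ 0.4 -0.8  0.6]
```

```bash
python3 - <<'E'
from act import *
pick(462.2,11.3,36,25.4,15)
place(628.2,4.9,36,25.4)
over(635,-177,UP,90)
mat(462,5,"hex")
st("end")
p=cloud(cams.camera("top"));m=(abs(p[...,0]-635)<60)&(abs(p[...,1]+177)<60)&(p[...,2]>100)&(p[...,2]<120)
print(m.sum(),np.round(cv2.minEnclosingCircle(p[m][:,:2].astype(np.float32)),1) if 0 else 0)
E
```

```text
grip t37.0 [462.4  11.3  36.1] w55.7 g15.0 F [-0.4  0.6  2.2]
up t38.4 [461.   11.5 233.8] w55.5 g15.0 F [-0.  -0.8 -0.8]
set True t41.2 [628.    4.9  36. ] w55.9 g15.0 F [-0.2 -0.2  4. ]
clear t43.5 [627.4   5.  234.1] w87.0 g0.0 F [ 0.  -0.2 -0.3]
top n 1970 z 27.3 hull cen 461.3 6.3 A 8254.884466486064 rect [460.9   6.4 108.9  98.    4.1] minC [461.6   6.2]
side n 1074 z 27.4 hull cen 461.3 3.2 A 8322.199173803483 rect [462.1   2.6 108.   99.2 -55.9] minC [461.9   2.5]
end t45.2 [ 634.9 -176.4  234.5] w87.2 g0.0 F [-0.8 -0.9 -0.1]
164 0
```

View pics/hex_top.png

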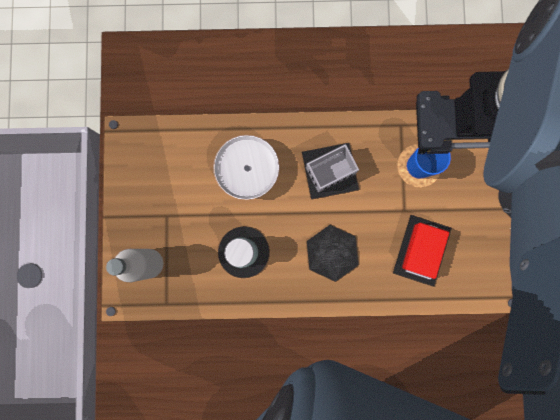

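View pics/hex_side.png

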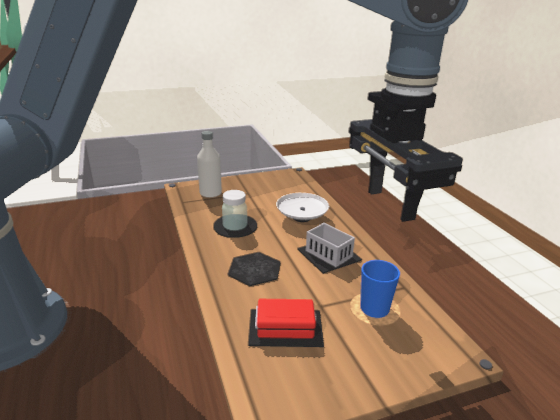

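Top view: the dish, jar and holder are on their own mats at (428,250), (240,252) and (332,168). The hex mat is free at (332,253), and the cup is upright on the parking spot in both views. Now the cup, then a check.

```bash
python3 - <<'E'
from act import *
pick(635,-177,48,90,10)
place(461.3,4.8,52,90)
robot.set_joints([62.023,30.224,82.088,0,67.689,-10.227]);st("end")
for n in("top","side"):
    c=cams.camera(n);cv2.imwrite(f"pics/final_{n}.png",c["color"][:,:,::-1]);p=cloud(c)
    for k,x,y in(("dish",463,-174.5),("holder",628.2,4.9),("jar",467,183.6),("cup",461.3,4.8)):
        z=p[...,2];o=(abs(p[...,0]-x)<70)&(abs(p[...,1]-y)<70)&(z>45);top=np.nanpercentile(z[o],97)
        t=p[o&(z>top-5)][:,:2];print(n,k,"top %.1f"%top,rect(t),np.round(cv2.minEnclosingCircle(t.astype(np.float32))[0],1),"mat",x,y)
E
```

```text
grip t47.6 [ 635.2 -177.2   48.4] w63.1 g9.9 F [-0.   0.3  1.2]
up t49.0 [ 633.8 -176.5  233.4] w63.0 g10.0 F [ 0.2  0.  -0.9]
set True t52.1 [461.2   4.6  51.9] w63.4 g9.9 F [ 0.1 -1.9  2.3]
clear t54.2 [460.9   4.9 234.5] w87.0 g0.0 F [-0.3 -0.6 -0.4]
end t56.5 [191.5 594.8 222.5] w86.7 g0.0 F [ 0.3 -0.3  0.1]
top dish top 66.2 [ 462.6 -173.1   94.9   61.2  -19.8] [ 462.9 -172.5] mat 463 -174.5
top holder top 77.2 [627.5   5.2  84.7  56.2 -64.9] [627.8   5.6] mat 628.2 4.9
top jar top 109.5 [466.  184.6  49.7  49.1  89.1] [466.3 184. ] mat 467 183.6
top cup top 113.7 [460.5   5.   63.6  63.2  89.1] [461.1   5.4] mat 461.3 4.8
side dish top 65.0 [ 462.2 -175.3   95.2   62.8  -18.4] [ 462.1 -174. ] mat 463 -174.5
side holder top 75.9 [626.    4.2  87.2  60.4 -64.1] [626.7   4.3] mat 628.2 4.9
side jar top 108.5 [465.2 181.5  50.6  49.1  50.6] [464.7 181.7] mat 467 183.6
side cup top 112.3 [460.7   4.2  65.   64.9  55.6] [460.9   4.8] mat 461.3 4.8
```

View pics/final_side.png

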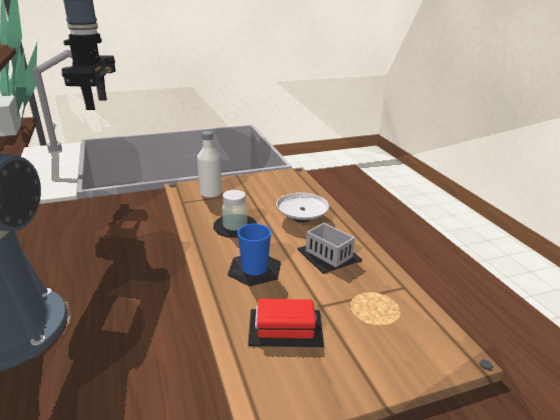

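All four stand centred on their mats: dish (285,320), holder (330,245), jar (234,210), cup (254,250). The lid and bottle have not moved.

```bash
python3 -c "
from cell import robot
print(robot.close_job())"
```

```text
the job is handed in; nothing more can be done
None
```

I handed the job in at about 57 s; the final camera check put all four things upright within about 3 mm of their own mats' centres and the dish within 1° of its mat's length, with the lid and bottle looking unmoved, but no verdict was returned.

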